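# Close the residue reader's lid and start the run

### The job

The cuvettes are loaded: with the fingertips, push the open blue lid of the white reader over from behind and down until it is fully shut, without slamming it. Only when it is shut, press the green start key all the way in and let it come back up. The lid is only to be pushed, never gripped, and its black inside stays untouched; press neither of the other keys, and leave the tub, the vials and the pipette standing or lying where they are.

Things in the scene. Friction and masses are not known exactly. Their poses are not given: they have to be found in the camera images.
- reader: white bench-top reader on a blue plinth, 300 mm deep (x), 400 mm wide (y), fixed. Origin: centre of its underside, on the bench; x from its front (robot side) to its back, y to its left, z up. Flat deck 115 mm high; a hump along the back rises to 135 mm. Right of y = -30 mm a tilted display, centred at x = 35 mm, rises to 152 mm, with the row of keys in front of it.
- lid (a joint): opening of the blue lid in rad: 0 fully shut (flat on the deck), 1.57 upright, at most 1.95 (leaning back). Starts open, leaning back a little (1.62 to 1.90). The hinge is stiff: the lid stays where it is left and never falls by itself; shutting it takes 0.15 to 0.4 N m (2 to 5 N pushed near its free edge). It cannot lift off.
- lid_hinge (a point): middle of the lid's hinge line, at deck height, at x = 50, y = 85 mm of the reader; axes as the reader's; the line runs along y. Shut, the lid reaches 105 mm from here towards the reader's front (113 mm at the 60 mm wide finger lip in mid-edge); it is 172 mm wide and its blue outer face lies 14 mm above the hinge line.
- lid_face (a point): point on the lid's blue outer face where one pushes, at mid-width, 85 mm from the hinge line and 20 mm short of the free edge; moves with the lid; z is the outward normal of the blue face (up when shut, backwards when upright), -x points from the hinge to the free edge
- lid_lining (a point): middle of the black lining with its raised rubber pad that covers the whole inside of the lid and its lip (101 x 170 mm), 52 mm from the hinge line and 20 mm below the blue face; turns with the lid and faces the reader's front when the lid is open; not to be touched
- start_key (a joint): travel of the green round start key in m: 0 out, 0.005 fully in; springs back by itself; needs about 1.5 N to start and 4.5 N fully in
- start_key_top (a point): centre of the top of the green key, 22 mm across, standing 10 mm above the deck (125 mm above the bench), 85 mm before and 150 mm right of the reader's origin; z up, pressed straight down
- print_key (a joint): travel of the grey key in m, same make, 50 mm left of the green key (centre to centre); not to be pressed
- stop_key (a joint): travel of the red key in m, same make, 100 mm left of the green key; not to be pressed
- tub: white reagent tub with screw cap, 80 mm across, 100 mm tall, standing on the bench beside the reader; origin at the centre of its underside
- vial_yellow: white vial with yellow cap, 26 mm across, 45 mm tall, standing on the left front corner of the reader's deck; origin at the centre of its underside
- vial_blue: white vial with blue cap, 26 mm across, 45 mm tall, standing beside the yellow one on the deck; origin at the centre of its underside
- pipette: grey micropipette lying on the bench beside the reader, about 210 mm long, 28 mm high; origin under the middle of its handle, x along it towards the black tip

How it is judged:
On the way, in this order (a step that is already met when the one before it is completed fails the run):
1. the lid is fully shut (value of joint lid below 0.04 rad), for 0.3 s.
2. then the green key is pressed in (value of joint start_key above 0.0038 m), for 0.05 s.
At the end, for the whole second after the job is handed in: the lid is shut to within 0.04 rad (4 mm at its free edge), all three keys are out again (within 1.5 mm), and the tub, both vials and the pipette are within 15 mm of where they stood, the tub and vials upright (value of joint lid below 0.04 rad and value of joint each of start_key, print_key, stop_key below 0.0015 m and distance of each of tub, vial_yellow, vial_blue, pipette from where it was at the start of the episode below 0.015 m and angle between each of tub, vial_yellow, vial_blue's own z axis and vertical below 0.15 rad); the robot touches nothing.
It fails at once if the green key is pressed while the lid is not shut (value of joint start_key above 0.0025 m and value of joint lid above 0.06 rad).
It fails at once if the grey or the red key is pressed (value of joint any of print_key, stop_key above 0.0025 m).
It fails at once if the lid is slammed: it turns faster than 3.5 rad/s in the last 0.4 rad (value of joint lid below 0.4 rad and velocity of joint lid below -3.5 rad/s).
It fails at once if the lid is gripped or its black inside is touched (over 2 N) (contact force between any of the fingers, the arm and lid_c2 above 2 N or contact force between any of the fingers, the arm and lid_c3 above 2 N or contact force between any of the fingers, the arm and lid_c4 above 2 N).
It fails at once if a bystander is lifted, knocked over or pushed away (more than 20 mm) (distance of any of tub, vial_yellow, vial_blue, pipette from where it was at the start of the episode above 0.02 m or angle between any of tub, vial_yellow, vial_blue's own z axis and vertical above 0.6 rad).
It also fails if it takes over 48 s, if anything falls off the work surface, if the arm or the gripper's body presses on something with over 40 N, if the wrist force passes 120 N, or if a joint passes its speed limit or range.

### The arm

A 6-joint arm with a two-finger parallel gripper is mounted at the origin on the work surface. World frame = base frame: x ahead of the robot, y to its left, z up, the work surface at z = 0. Lengths are in m, angles in rad, forces in N, time in s.
With the tool pointing down it reaches from about 0.35 to 0.85 m from the base axis. Payload 8.1 kg.
Tool frame: the origin (TCP) lies at the very end of the fingers, on their centre line; the grasp point (between the pads) lies 19 mm behind it; z points along the fingers, y is the line along which they close (so a half turn about z gives the same grasp; the last joint's range is limited). The gripper opens to 93 mm and grips with 3 to 60 N. Pads are 15 mm wide; open, the fingers measure 128 mm over their backs; the gripper's body (75 mm by 188 mm) begins 65 mm behind the grasp point.
Start: joints at [1.253, 0.13, 1.488, -0, 1.523, -0.085], TCP at [0.138, 0.584, 0.219] pointing down, gripper open.
Joint ranges: [-2.96, 2.96], [-0.89, 2.26], [0.02, 2.5], [-1.34, 4.48], [0, 2.73], [-2.66, 2.66]. Speed limits (rad/s): [2.39, 2.39, 2.79, 3.14, 3.14, 3.14].

### API

Orientations are given as a rotation vector (axis times angle).
In Python, from station import ctrl gives the robot as it stands.
- The arm moves only by the tool carry_out, never from a script. Its argument "steps" is a list that holds one entry, the list of rows, each a list of 5 numbers: the shift along the tool's x, y, z scaled (see below), then the turn about the tool's z scaled (see below), then the opening, from -1 (shut) to 1 (fully open), so that 0 is half open. A call has 1 to 12 rows; each row is the pose to reach, as a shift and turn from the pose commanded when the call began, along the tool's axes at that moment, turning the shorter way round; what a row does not reach only later rows make up. The controller multiplies each number of a shift by 1 m and each number of a turn by pi rad. A row lasts 1/10 s, in which the tool goes at most 50 mm and 8.59 degrees, less where a joint would pass 70% of its speed; a pose out of reach is approached as far as the arm can. A call with a number of a shift or a turn outside -1 to 1 is refused whole. A call with a gripper value outside its range is refused whole. The fingers move at their own pace and stop on an object; "newtons" is the grip in N (left out, the last holds). Time passes only in rows, so rows that repeat a pose let the fingers close. It gives the time, the measured TCP pose, the force, the opening and the grip force at its end, in the units of the state.
- ctrl.sense(): the state, without advancing time (a new reading comes with each control period).
- ctrl.get_image(name): name is "scene" or "side" or "wrist"; returns a dict with "color" (420x560x3 uint8, blue, green, red), "camera_matrix" (3x3 intrinsics, pixels), "k1" (the pictures are not rectified: a ray, as slopes to the right and down, at radius r is drawn at 1 + k1 r^2 times it, then the intrinsics apply), "rvec" (rotation vector, rad) and "tvec" (3), from world to camera coordinates, as OpenCV has them. Camera axes: x right, y down, z forward; pixel columns grow to the right and rows downward; lengths in m; the calibration is good to about 2 mm. A picture is of the moment at which its call begins. There is no depth.
- ctrl.job_done(): hands the job in; it is judged then, once.
Trained networks look in a picture, given as the dict that the camera call returned (one of the last four; its "shot" number tells which), for a name from the list of things; names that differ only in an ending like _2 or _b are one class to them, and where a whole thing is asked for, a point or a joint stands for the part that bears it (a point fixed in the world has none). Each returns a list of dicts, best first, with "conf" (0 to 1); they miss things now and then, are a little off and sometimes report something else, mostly with a low value. They report only what shows in the picture. A call takes as long as a camera call.
- ctrl.look_for(label, picture): "location" ([x, y, z] in m, in world coordinates, good to about 4 mm: the middle of the surface that is visible of it).
- ctrl.pinpoint(label, picture): "location" ([x, y, z] in m, in world coordinates, good to about 4 mm: a listed point, or the origin of a listed thing).
The state is a dict: "t": time; "q": joint angles; "dq": joint speeds; "joint_torque": joint torques, N m; "position": TCP position; "tcp_rot": TCP orientation; "wrist_force": force on the tool from outside, world axes, zero at the start; "moment": the same for the moment, N m; "width": opening from 0.0 (shut) to 1.0 (fully open); "finger_force": force on a finger pad.
Only numpy, scipy, OpenCV 4.12 (cv2) and the standard library are available. Lean on these libraries where they do the work, as an engineer would, in place of code of your own. Each camera call takes 0.05 s, during which the arm holds its last target. There are 200 camera calls.

## Working session

There is one attempt and no reset: what is moved stays moved. The work goes in short steps, Python scripts to look and compute and a tool call to move; the robot and the scene stay as the last step left them, time stands still between calls to the robot, and variables do not carry over. Pictures are saved under pics/ and viewed, at most 10 in all, crops included, and the job is handed in when it is done.

Besides the shell and the picture viewer there is one more tool, called after "Request:" as name(argument=value, ...), one argument or row to a line, values as JSON. carry_out: Moves the arm, as the interface text tells. Shifts and turns lie within -1 to 1; 1 stands for 1 m of shift or pi rad of turn. Its arguments: {"type":"object","properties":{"steps":{"type":"array","items":{"type":"array","items":{"type":"array","items":{"type":"number"}}}},"newtons":{"type":"number"}},"required":["steps"]}

```bash
mkdir -p pics; cat > h.py <<'E'
from station import ctrl
import numpy as np, cv2
E
python3 - <<'E'
from h import *
s=ctrl.sense();print(s['t'],np.round(s['position'],4),np.round(s['tcp_rot'],3),s['width'],np.round(s['wrist_force'],2))
ims=[ctrl.get_image(n) for n in("scene","side")]
for im,n in zip(ims,("scene","side")):
    cv2.imwrite(f'pics/{n}0.png',im['color'])
    for l in ["reader","lid_hinge","lid_face","start_key_top","tub","vial_yellow","vial_blue","pipette","lid_lining"]:
        r=ctrl.pinpoint(l,im)
        print(n,l,[(np.round(x['location'],4).tolist(),round(x['conf'],2)) for x in r[:2]])
    for l in ["start_key","print_key","stop_key"]:
        r=ctrl.look_for(l,im)
        print(n,l,[(np.round(x['location'],4).tolist(),round(x['conf'],2)) for x in r[:2]])
E
```

```text
0.0 [0.1382 0.5833 0.2176] [-3.65e-01 -3.12e+00  3.00e-03] 1.0025522394067063 [ 0.15 -0.93  0.51]
scene reader [([0.5579, -0.074, 0.0015], 0.63)]
scene lid_hinge [([0.6198, 0.0273, 0.1996], 0.63), ([0.5895, 0.0173, 0.1198], 0.6)]
scene lid_face [([0.6161, 0.0274, 0.1976], 0.65)]
scene start_key_top [([0.5129, -0.2445, 0.1289], 0.55)]
scene tub [([0.4657, 0.1935, -0.0026], 0.89)]
scene vial_yellow [([0.4027, 0.0452, 0.1166], 0.74)]
scene vial_blue [([0.4188, 0.0071, 0.1133], 0.63)]
scene pipette []
scene lid_lining [([0.5888, 0.025, 0.1668], 0.68)]
scene start_key [([0.5139, -0.2368, 0.1255], 0.59), ([0.6121, 0.038, 0.1972], 0.19)]
scene print_key [([0.5009, -0.186, 0.124], 0.64), ([0.409, 0.0507, 0.1553], 0.55)]
scene stop_key [([0.6008, -0.0429, 0.1147], 0.63), ([0.4905, -0.1402, 0.1269], 0.53)]
side reader [([0.5589, -0.0758, 0.0028], 0.89)]
side lid_hinge [([0.5873, 0.0211, 0.1143], 0.97)]
side lid_face [([0.6122, 0.0263, 0.1937], 0.93), ([0.4019, 0.0436, 0.1118], 0.19)]
side start_key_top [([0.5105, -0.2415, 0.1239], 0.65)]
side tub [([0.4662, 0.1924, 0.003], 0.72)]
side vial_yellow [([0.4012, 0.0471, 0.1136], 0.7)]
side vial_blue [([0.4213, 0.0044, 0.1107], 0.53), ([0.5861, 0.0187, 0.1688], 0.22)]
side pipette [([0.6592, -0.346, 0.0], 0.72), ([0.5123, -0.2394, 0.124], 0.21)]
side lid_lining [([0.5889, 0.0201, 0.1694], 0.92)]
side start_key [([0.5936, 0.0134, 0.1795], 0.59)]
side print_key [([0.4959, -0.1969, 0.1261], 0.6), ([0.595, 0.0119, 0.1798], 0.37)]
side stop_key [([0.4882, -0.1426, 0.1272], 0.44)]
```

View pics/scene0.png

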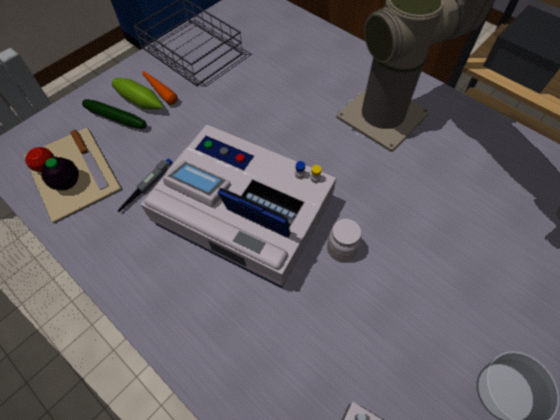

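View pics/side0.png

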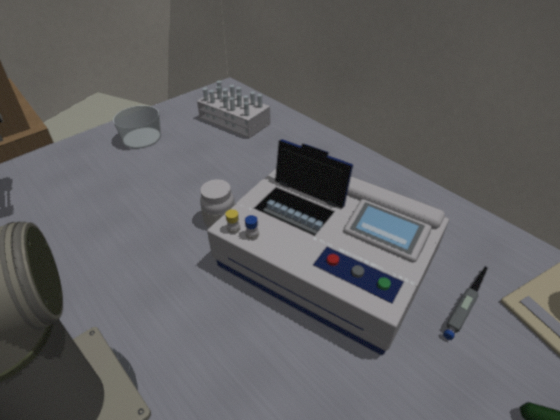

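The reader is rotated by about 0.22 rad. The lid is open and leaning back slightly, seen at about (255,212) in scene and (313,172) in side. The vials are on the deck's near-left corner at (300,168)/(316,172) in scene. The green key is at (208,144) in scene and (384,283) in side. Next I fit the reader pose and plan.

```bash
cat >> h.py <<'E'
from scipy.spatial.transform import Rotation as Ro
from scipy.optimize import least_squares
m=np.array([[0,0],[50,85],[-85,-150],[-85,-150],[-85,-100],[-85,-50],[0,0],[50,85]])/1e3
w=np.array([[.5579,-.074],[.5873,.0211],[.5129,-.2445],[.5105,-.2415],[.4985,-.1915],[.4894,-.1415],[.5589,-.0758],[.5895,.0173]])
rot=lambda a:np.array([[np.cos(a),-np.sin(a)],[np.sin(a),np.cos(a)]])
fit=least_squares(lambda p:(m@rot(p[2]).T+p[:2]-w).ravel(),[.558,-.075,.2],loss='soft_l1',f_scale=.004)
P=fit.x; C=rot(P[2])
W=lambda x,y,z:np.r_[C@[x,y]+P[:2],z]          # reader frame (m) -> world
H=lambda x,z,y=0.:W(.05+x,.085+y,.115+z)       # hinge frame -> world
def state():
    s=ctrl.sense();R=Ro.from_rotvec(s['tcp_rot']).as_matrix()
    return s,np.array(s['position']),R
def shift(target):
    s,p,R=state();return np.round(R.T@(target-p),4)
E
python3 - <<'E'
from h import *
print(P,np.abs(fit.fun).max(), 'hinge',H(0,0),'key',W(-.085,-.15,.125))
s,p,R=state();print(R.round(3))
x=np.r_[C[:,0],0]; v=R.T@x; a=np.arctan2(v[1],v[0]); print('turn to align tool x with reader x',a,a/np.pi,'with -x',(a-np.pi)/np.pi,(a+np.pi)/np.pi)
for t in [H(.08,.15),H(.075,.085)]: print(t,shift(t))
E
```

```text
[ 0.55914947 -0.07521611  0.23432621] 0.0036472828130475476 hinge [0.58804707 0.0190703  0.115     ] key [ 0.51130059 -0.24085272  0.125     ]
[[-0.973  0.231 -0.   ]
 [ 0.231  0.973 -0.   ]
 [ 0.    -0.    -1.   ]]
turn to align tool x with reader x 2.6744640746403188 0.8513083552013969 with -x -0.14869164479860306 1.8513083552013971
[0.66586075 0.03764532 0.265     ] [-0.6392 -0.4098 -0.0464]
[0.6609974  0.03648438 0.2       ] [-0.6348 -0.412   0.0186]
```

Request:
carry_out(
  steps=[
    [[0,0,-0.1,0,-1],[0,0,-0.1,0,-1],[-0.64,-0.41,-0.1,-0.149,-1],[-0.64,-0.41,-0.1,-0.149,-1],[-0.64,-0.41,-0.1,-0.149,-1],[-0.64,-0.41,-0.1,-0.149,-1],[-0.64,-0.41,-0.1,-0.149,-1],[-0.64,-0.41,-0.1,-0.149,-1],[-0.64,-0.41,-0.1,-0.149,-1],[-0.64,-0.41,-0.1,-0.149,-1],[-0.64,-0.41,-0.1,-0.149,-1],[-0.64,-0.41,-0.1,-0.149,-1]],
  ],
)

```text
t: 2.5
position: [0.4814, 0.2285, 0.319]
tcp_rot: [-0.369, 3.119, 0.0]
wrist_force: [0.7, 1.6, 0.5]
width: 0.03
finger_force: 0.0
```

```bash
python3 - <<'E'
from h import *
s,p,R=state();print(s['t'],p,R.round(3),s['width'],shift(H(.08,.2)))
E
```

```text
2.5 [0.48144988 0.22848911 0.31899211] [[-0.972 -0.233  0.001]
 [-0.233  0.972  0.   ]
 [-0.001  0.    -1.   ]] 0.0299083557581486 [-0.1348 -0.2286  0.0041]
```

Request:
carry_out(
  steps=[
    [[-0.135,-0.229,0,0,-1],[-0.135,-0.229,0,0,-1],[-0.135,-0.229,0,0,-1],[-0.135,-0.229,0,0,-1],[-0.135,-0.229,0,0,-1],[-0.135,-0.229,0,0,-1],[-0.135,-0.229,0,0,-1],[-0.135,-0.229,0,0,-1]],
  ],
)

```text
t: 3.3
position: [0.6647, 0.0392, 0.3183]
tcp_rot: [0.368, -3.119, -0.001]
wrist_force: [-0.2, 0.7, -0.3]
width: 0.001
finger_force: 0.0
```

```bash
python3 - <<'E'
from h import *
s,p,R=state();print(s['t'],p,s['width'],s['wrist_force'],shift(H(.08,.085)))
im=ctrl.get_image("side");cv2.imwrite('pics/side1.png',im['color'])
for l in("lid_face","lid_hinge"):
    for n in("side",):
        for r in ctrl.pinpoint(l,im)[:1]:
            d=np.array(r['location'])-H(0,0);print(l,r['conf'],C.T@d[:2],d[2])
E
```

```text
3.3 [0.66470681 0.0392326  0.31833381] 0.0010384942373728152 [-0.22894121  0.70619683 -0.30499165] [-0.0008 -0.0019  0.1183]
lid_face 0.56 [0.02813156 0.00133436] 0.08259999999999999
lid_hinge 0.6 [-0.00058546  0.00808663] -0.0020000000000000018
```

View pics/side1.png

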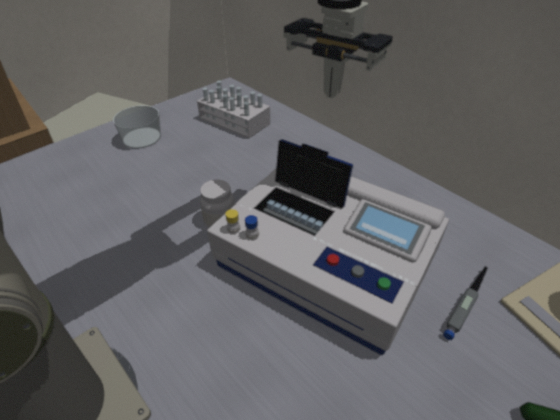

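The fingertips are at (333,92), well behind the lid, and nothing is in the way. I'll descend and make first contact.

Request:
carry_out(
  steps=[
    [[0,-0.002,0.05,0,-1],[0,-0.002,0.09,0,-1],[0,-0.002,0.118,0,-1],[0,-0.002,0.118,0,-1],[0.01,-0.002,0.118,0,-1],[0.02,-0.002,0.118,0,-1],[0.03,-0.002,0.118,0,-1],[0.036,-0.002,0.118,0,-1],[0.042,-0.002,0.118,0,-1],[0.048,-0.002,0.118,0,-1],[0.054,-0.002,0.118,0,-1],[0.058,-0.002,0.118,0,-1]],
  ],
)

```text
t: 4.65
position: [0.6092, 0.0235, 0.2015]
tcp_rot: [-0.369, 3.118, -0.0]
wrist_force: [3.8, 1.3, 2.9]
width: 0.002
finger_force: 1.9
```

```bash
python3 - <<'E'
from h import *
s,p,R=state();d=p-H(0,0);print(s['t'],C.T@d[:2],d[2],s['wrist_force'])
im=ctrl.get_image("side")
for l in("lid_face","lid_lining"):
        for r in ctrl.pinpoint(l,im)[:1]:
            d=np.array(r['location'])-H(0,0);print(l,r['conf'],C.T@d[:2],d[2])
prev=None
for a in np.r_[1.5:0:-.1,0]:
    x=-.085*np.cos(a)+.014*np.sin(a)+.0075; z=.085*np.sin(a)+.014*np.cos(a)
    print(round(a,2),shift(H(x,z)))
E
```

```text
4.65 [ 0.021615   -0.00058005] 0.08654623558173104 [3.78772916 1.2745489  2.91137097]
lid_face 0.74 [0.01364189 0.00222297] 0.085
lid_lining 0.96 [-0.00384361 -0.00254749] 0.0518
1.5 [ 0.0056  0.0006 -0.0002]
1.4 [ 0.0142  0.0006 -0.0005]
1.3 [ 0.0228  0.0006 -0.    ]
1.2 [0.0313 0.0006 0.0013]
1.1 [0.0396 0.0006 0.0035]
1.0 [0.0477 0.0006 0.0065]
0.9 [0.0554 0.0006 0.0103]
0.8 [0.0627 0.0006 0.0149]
0.7 [0.0695 0.0006 0.0202]
0.6 [0.0758 0.0006 0.0261]
0.5 [0.0814 0.0006 0.0326]
0.4 [0.0864 0.0006 0.0396]
0.3 [0.0906 0.0006 0.0472]
0.2 [0.0941 0.0006 0.055 ]
0.1 [0.0967 0.0007 0.0632]
0.0 [0.0985 0.0007 0.0716]
```

The lid is upright and moving as modelled. I'll follow the arc.

Request:
carry_out(
  steps=[
    [[0.006,0,0,0,-1],[0.014,0,0,0,-1],[0.023,0,0,0,-1],[0.031,0,0.001,0,-1],[0.04,0,0.004,0,-1],[0.048,0,0.007,0,-1],[0.055,0,0.01,0,-1],[0.063,0,0.015,0,-1],[0.069,0,0.02,0,-1],[0.075,0,0.026,0,-1],[0.08,0,0.033,0,-1],[0.084,0,0.039,0,-1]],
  ],
)

```text
t: 6.0
position: [0.5264, 0.004, 0.1607]
tcp_rot: [0.369, -3.119, -0.001]
wrist_force: [-0.5, -0.7, 2.7]
width: 0.005
finger_force: 1.4
```

```bash
python3 - <<'E'
from h import *
s,p,R=state();d=p-H(0,0);print(s['t'],C.T@d[:2],d[2],s['wrist_force'])
im=ctrl.get_image("side");cv2.imwrite('pics/side2.png',im['color'])
for l in("lid_face","lid_lining"):
        for r in ctrl.pinpoint(l,im)[:1]:
            d=np.array(r['location'])-H(0,0);print(l,r['conf'],C.T@d[:2],d[2])
for a in [.4,.3,.2,.1,0]:
    x=-.085*np.cos(a)+.014*np.sin(a)+.0075; z=.085*np.sin(a)+.014*np.cos(a)
    print(round(a,2),shift(H(x,z)))
E
```

```text
6.0 [-0.06348923 -0.00031105] 0.045742939049079265 [-0.54610499 -0.72153489  2.66994804]
lid_face 0.66 [-0.07207744  0.00016983] 0.04759999999999999
lid_lining 0.77 [-0.05151391  0.00060718] 0.014499999999999999
0.4 [ 0.0019  0.0001 -0.0005]
0.3 [0.0061 0.0001 0.007 ]
0.2 [0.0095 0.0001 0.0149]
0.1 [0.0122 0.0001 0.0231]
0 [0.014  0.0001 0.0315]
```

View pics/side2.png

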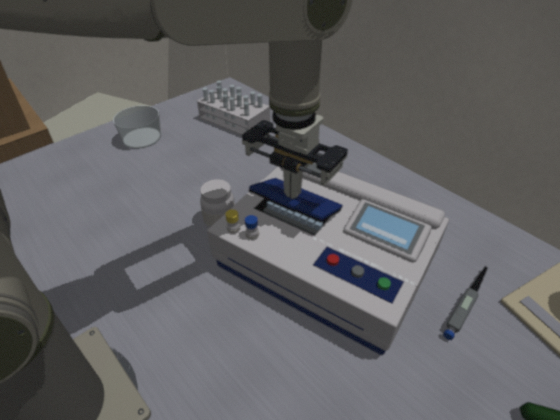

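The lid, at about (295,200), is down to about 0.4 rad with the fingertips on its blue face. I'll finish slowly.

Request:
carry_out(
  steps=[
    [[0.003,0,0.004,0,-1],[0.005,0,0.008,0,-1],[0.007,0,0.012,0,-1],[0.009,0,0.016,0,-1],[0.01,0,0.02,0,-1],[0.011,0,0.023,0,-1],[0.012,0,0.026,0,-1],[0.012,0,0.028,0,-1],[0.013,0,0.03,0,-1],[0.013,0,0.031,0,-1],[0.013,0,0.032,0,-1],[0.013,0,0.032,0,-1]],
  ],
)

```text
t: 7.35
position: [0.5144, 0.0008, 0.1294]
tcp_rot: [0.369, -3.119, 0.0]
wrist_force: [-0.1, -0.2, 0.5]
width: 0.006
finger_force: 0.0
```

```bash
python3 - <<'E'
from h import *
s,p,R=state();d=p-H(0,0);print(s['t'],C.T@d[:2],d[2],s['wrist_force'])
E
```

```text
7.35 [-0.07585436 -0.00063212] 0.014386964949853406 [-0.08235445 -0.24408853  0.53302496]
```

Request:
carry_out(
  steps=[
    [[0,0,0.001,0,-1],[0,0,0.002,0,-1],[0,0,0.002,0,-1]],
  ],
)

```text
t: 7.65
position: [0.5146, 0.0009, 0.1292]
tcp_rot: [0.369, -3.12, 0.0]
wrist_force: [-8.7, 0.2, 14.2]
width: 0.004
finger_force: 7.1
```

Hard stop at face height 14 mm, with 14 N. I'll hold briefly, lift and verify.

Request:
carry_out(
  steps=[
    [[0,0,0.002,0,-1],[0,0,0,0,-1],[0,0,-0.04,0,-1],[0,0,-0.09,0,-1],[0,0,-0.12,0,-1],[0,0,-0.12,0,-1]],
  ],
)

```text
t: 8.25
position: [0.5175, 0.0007, 0.2537]
tcp_rot: [-0.368, 3.111, -0.003]
wrist_force: [1.0, -0.5, -0.1]
width: 0.005
finger_force: 0.0
```

```bash
python3 - <<'E'
from h import *
s,p,R=state();print(s['t'],p,s['wrist_force'])
ims=[ctrl.get_image(n) for n in("side","scene","wrist")]
cv2.imwrite('pics/side3.png',ims[0]['color'])
for im,n in zip(ims,("side","scene","wrist")):
  for l in("lid_face","start_key_top"):
    for r in ctrl.pinpoint(l,im)[:1]:
      d=np.array(r['location'])-H(0,0);print(n,l,r['conf'],r['location'],C.T@d[:2],d[2])
  for c,l in enumerate(("start_key_top",)):
    pt=W(-.085,-.15,.125);q=cv2.projectPoints(pt[None],np.array(im['rvec']),np.array(im['tvec']),np.array(im['camera_matrix']),np.array([im['k1'],0,0,0]))[0].ravel()
    hsv=cv2.cvtColor(im['color'],cv2.COLOR_BGR2HSV);mk=cv2.inRange(hsv,(45,100,40),(80,255,255))
    x,y=q.astype(int);sub=np.zeros_like(mk);sub[max(y-20,0):y+20,max(x-20,0):x+20]=mk[max(y-20,0):y+20,max(x-20,0):x+20]
    M=cv2.moments(sub,True)
    print(n,'key predicted',q,'blob',M['m00'] and (M['m10']/M['m00'],M['m01']/M['m00'],M['m00']))
print(shift(W(-.085,-.15,.22)))
E
```

```text
8.25 [0.5175049  0.00067671 0.25370745] [ 1.03503028 -0.48271743 -0.0888173 ]
side lid_face 0.66 [0.5041, -0.0, 0.13] [-0.08608077  0.00094234] 0.015
side start_key_top 0.48 [0.5135, -0.2432, 0.1233] [-0.1334057  -0.23779381] 0.008300000000000002
side key predicted [382.67019278 282.44336522] blob (383.5798319327731, 283.15966386554624, 119.0)
scene lid_face 0.97 [0.5085, -0.0004, 0.1328] [-0.08189389 -0.00046835] 0.017799999999999996
scene start_key_top 0.49 [0.5123, -0.2408, 0.128] [-0.13401566 -0.23518077] 0.012999999999999998
scene key predicted [208.33942767 142.81056257] blob (207.86666666666667, 143.93333333333334, 45.0)
wrist lid_face 0.66 [0.5029, -0.0036, 0.1317] [-0.08808385 -0.00228065] 0.016700000000000007
wrist key predicted [-21.5673447  125.66944087] blob 0.0
[ 0.0591 -0.2345  0.0264]
```

View pics/side3.png

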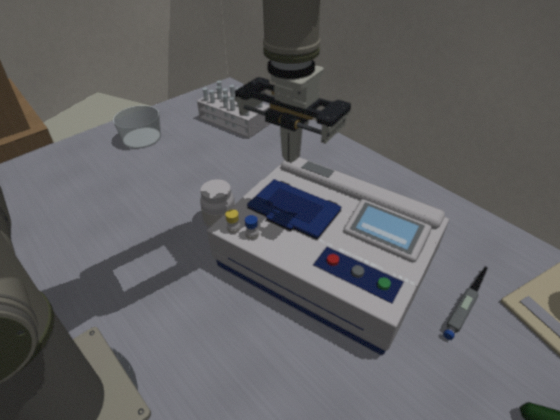

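The lid is flat on the deck at (295,207). The blob of the green key matches its predicted pixel to about 1 px in both views. I'll move above it.

Request:
carry_out(
  steps=[
    [[0.059,-0.235,0,0,-1],[0.059,-0.235,0,0,-1],[0.059,-0.235,0,0,-1],[0.059,-0.235,0,0,-1],[0.059,-0.235,0,0,-1],[0.059,-0.235,0,0,-1],[0.059,-0.235,0.06,0,-1],[0.059,-0.235,0.1,0,-1],[0.059,-0.235,0.1,0,-1]],
  ],
)

```text
t: 9.6
position: [0.5071, -0.238, 0.1392]
tcp_rot: [0.367, -3.109, -0.014]
wrist_force: [-1.6, 1.0, -1.1]
width: 0.006
finger_force: 0.0
```

```bash
python3 - <<'E'
from h import *
s,p,R=state();print(s['t'],p,s['wrist_force'],shift(np.array([.512,-.2412,.125])))
im=ctrl.get_image("side");cv2.imwrite('pics/side4.png',cv2.resize(im['color'][180:340,280:480],None,fx=3,fy=3))
E
```

```text
9.6 [ 0.50709766 -0.23804468  0.13919895] [-1.62031904  0.98026441 -1.14632546] [-0.0042 -0.0044  0.0141]
```

View pics/side4.png

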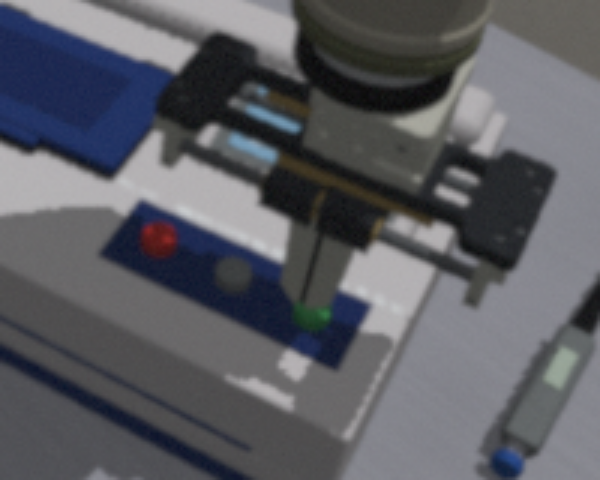

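The fingertips are just above the green key at (312,317) in the crop. The grey key at (233,275) is well clear. I'll centre and press gently.

Request:
carry_out(
  steps=[
    [[-0.004,-0.004,0,0,-1],[-0.004,-0.004,0.006,0,-1],[-0.004,-0.004,0.01,0,-1],[-0.004,-0.004,0.014,0,-1],[-0.004,-0.004,0.017,0,-1],[-0.004,-0.004,0.019,0,-1],[-0.004,-0.004,0.02,0,-1],[-0.004,-0.004,0.021,0,-1],[-0.004,-0.004,0.021,0,-1]],
  ],
)

```text
t: 10.55
position: [0.5169, -0.2443, 0.1266]
tcp_rot: [0.369, -3.12, -0.0]
wrist_force: [-0.2, 0.2, -0.7]
width: 0.002
finger_force: 0.0
```

The earlier pose reading had been transient, so I'll undo the 4 mm correction and press.

Request:
carry_out(
  steps=[
    [[0.004,0.004,-0.002,0,-1],[0.004,0.004,0,0,-1],[0.004,0.004,0.002,0,-1],[0.004,0.004,0.004,0,-1],[0.004,0.004,0.006,0,-1],[0.004,0.004,0.007,0,-1],[0.004,0.004,0.007,0,-1]],
  ],
)

```text
t: 11.25
position: [0.5122, -0.2414, 0.1202]
tcp_rot: [-0.369, 3.12, -0.0]
wrist_force: [-3.1, 1.5, 6.0]
width: 0.004
finger_force: 3.4
```

Force is 6 N at z = 0.1202, so the key is about fully in. I'll press slightly more, then retreat.

Request:
carry_out(
  steps=[
    [[0,0,0.001,0,-1],[0,0,0.0015,0,-1],[0,0,0.0015,0,-1]],
  ],
)

```text
t: 11.55
position: [0.5123, -0.2414, 0.1201]
tcp_rot: [-0.369, 3.12, -0.001]
wrist_force: [-7.4, 4.5, 16.4]
width: 0.009
finger_force: 8.2
```

Request:
carry_out(
  steps=[
    [[0,0,-0.01,0,-1],[0,0,-0.04,0,-1],[0,0,-0.08,0,-1],[0,0,-0.12,0,-1],[0,0,-0.15,0,-1],[0,0,-0.15,0,-1],[0,0,-0.15,0,-1],[0,0,-0.15,0,-1]],
  ],
)

```text
t: 12.35
position: [0.5115, -0.241, 0.2663]
tcp_rot: [0.368, -3.118, -0.003]
wrist_force: [-0.4, -0.2, -0.4]
width: 0.005
finger_force: 0.0
```

```bash
python3 - <<'E'
from h import *
s,p,R=state();print(s['t'],p,s['wrist_force'],np.abs(s['dq']).max())
im=ctrl.get_image("side");cv2.imwrite('pics/side5.png',im['color'])
E
```

```text
12.35 [ 0.51145021 -0.24100077  0.26628545] [-0.36453086 -0.22457572 -0.3628287 ] 0.010563796368043452
```

View pics/side5.png

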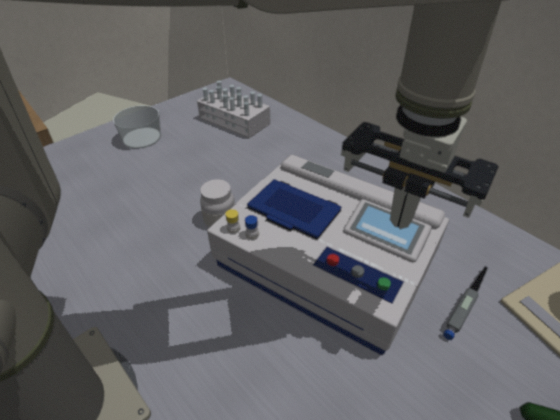

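The key bottomed out at 16 N and is out again at (384,283). The lid is shut at (295,207), and the vials, tub and pipette are where they were.

```bash
python3 -c "
from station import ctrl
print(ctrl.job_done())"
```

```text
the job is handed in; nothing more can be done
None
```

The lid was pushed fully shut, then the green key was pressed all the way in and came back up; nothing else looked disturbed in the last picture, and the job is handed in (no verdict returned).

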